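Start a cure in the UV chamber

ROBOT

A 6-joint arm with a two-finger parallel gripper is mounted at the origin on the work surface. World frame = base frame: x ahead of the robot, y to its left, z up, the work surface at z = 0. Lengths are in m, angles in rad, forces in N, time in s.
With the tool pointing down it reaches from about 0.375 to 0.975 m from the base axis. Payload 3.8 kg.
Tool frame: the origin (TCP) lies between the finger pads; the fingertips stand 22 mm ahead of it and the grasp point (between the pads) lies 3 mm ahead of it; z points along the fingers, y is the direction in which the jaws open and shut (so a half turn about z gives the same grasp; the last joint's range is limited). The gripper opens to 85 mm and grips with 20 to 120 N. Pads are 22 mm wide; open, the fingers measure 114 mm over their backs; the gripper's body (76 mm by 85 mm) begins 54 mm behind the grasp point. The pads swing forward as they close: fully open they stand 13 mm farther back than shut.
Start: joints at [1.087, 0.264, 1.604, -0, 1.274, -0.037], TCP at [0.292, 0.609, 0.253] pointing down, gripper open.
Joint ranges: [-2.63, 2.63], [-0.94, 2.18], [0.31, 2.57], [-1.31, 4.45], [0, 2.66], [-2.55, 2.55]. Speed limits (rad/s): [2.57, 2.57, 3.14, 3.14, 3.14, 3.14].

INTERFACE

Orientations are given as a rotation vector (axis times angle).
In Python, from workcell import * gives the robot as it stands.
- The arm moves only by the tool step_arm, never from a script. Its argument "motion" is a list that holds one entry, the list of rows, each a list of 7 numbers: the finger opening in m, from 0 to 0.0854, then the shift along the world's x, y, z in m, then the turn, a rotation vector about the world's x, y, z in degrees. A call has exactly 8 rows; each row is the pose to reach, as a shift and turn from the pose measured when the call began; what a row does not reach only later rows make up. A row lasts 1/8 s, in which the tool goes at most 62.5 mm and 10.7 degrees, less where a joint would pass 70% of its speed; a pose out of reach is approached as far as the arm can. A call with a gripper value outside its range is refused whole. The fingers move at their own pace and stop on an object; "newtons" is the grip in N (left out, the last holds). Time passes only in rows, so rows that repeat a pose let the fingers close, or fill a call up. It gives the time, the measured TCP pose, the force and the opening at its end, in the units of the state.
- read_state(): the state, without advancing time (a new reading comes with each control period).
- read_camera(name): name is "scene" or "top" or "wrist"; returns (picture, depth): 384x512x3 uint8, blue, green, red; 384x512 float32, m along the optical axis (not along the pixel's ray), 0 where there is no reading.
- get_calibration(name): a dict with "K" (3x3 intrinsics, pixels), "world_from_camera" (4x4, takes a point from camera to world coordinates). Camera axes: x right, y down, z forward; pixel columns grow to the right and rows downward; lengths in m; the calibration is good to about 2 mm. A picture is of the moment at which its call begins: read the wrist's pose just before it. get_calibration takes no time and is no camera call; for the wrist camera it gives the pose at the moment of the call.
- finish_job(): hands the job in, once; it reports no verdict.
Trained networks look in the newest picture that a camera, given by its name, has taken for a name from the list of things; names that differ only in an ending like _2 or _b are one class to them, and where a whole thing is asked for, a point or a joint stands for the part that bears it (a point fixed in the world has none). Each returns a list of dicts, best first, with "score" (0 to 1); they miss things now and then, are a little off and sometimes report something else, mostly with a low value. They report only what shows in the picture. A call takes as long as a camera call.
- spot_in(camera, thing): "xyz" ([x, y, z] in m, in the coordinates of the camera as it stood for that picture, good to about 4 mm: the middle of the surface that is visible of it).
- regions_of(camera, thing): "region" (384x512 bool, what is visible of it).
The state is a dict: "time": time; "q": joint angles; "joint_vel": joint speeds; "joint_torque": joint torques, N m; "tool_pos": TCP position; "tcp_rot": TCP orientation; "wrist_force": force on the tool from outside, world axes, zero at the start; "torque": the same for the moment, N m; "width": opening from 0.0 (shut) to 1.0 (fully open).
Only numpy, scipy, OpenCV 4.12 (cv2) and the standard library are available. Lean on these libraries where they do the work, as an engineer would, in place of code of your own. Each camera call takes 0.05 s, during which the arm holds its last target. There are 200 camera calls.

TASK

Cure the bonded scope grip in the UV chamber: with your fingertips push the amber lid all the way shut, switch the mains on by pressing the raised half of the black rocker, push the blue lamp selector all the way in, then press the green start button all the way and let it come back out. Work in exactly that order, and do not press the black or white selector or the red stop. Pick nothing up, and leave the lid shut and the loose things on the bench where they are.

Things in the scene. Friction and masses are not known exactly. Their poses are not given: they have to be found in the camera images.
- chamber: The UV curing chamber, a pale box 340 mm wide (y), 300 mm deep (x), 144 mm high with its lid shut, fixed to the bench. Origin: centre of its underside; x points from its front (the robot's side) to its back, y to the left as seen from the robot, z up. The control panel is the low front part; behind it, from x = -53 mm, the chamber with its lid stands higher
- panel (a point): Middle of the grey control panel, on its surface. The panel is 340 mm wide and slopes down towards the robot at 16 degrees: the point's z axis is its outward normal, x runs up the slope (away from the robot), y to the left. The controls stand in one row at x = 0: black rocker y = +135 mm, lamp selectors +75, +25, -25 mm (their colours change places), green start -80, red stop -135
- lid (a joint): Angle of the amber lid, rad: 0 shut, growing as its front edge rises; it starts standing open between 0.40 and 0.75. Its hinge is stiff, so it stays where it is left; pushing down on its front rim takes about 2 to 4 N
- lid_hinge (a point): Middle of the lid's hinge line, which runs along the chamber's y at the back, 144 mm behind the chamber's origin and 137 mm up
- lid_rim (a point): Point on the lid's outer (upper) face, mid-width, in the middle of the aluminium strip (34 mm deep, 340 mm long) along its free front edge; 180 mm from the hinge line, 17 mm in from the front edge, 7 mm off the plane through the hinge. The lid is an aluminium frame 14 mm thick round an amber window. The point moves with the lid; with the lid shut it is 144 mm above the bench
- mains (a joint): Angle of the black mains rocker, rad: 0 off, 0.40 on. Off, its far half (away from the robot) stands up at 0.40 rad to the panel; pressing that half down about 6 mm at its outer end (some 4 N) until that half lies level with the panel tips it on, and it stays where it is left
- mains_press (a point): Point on the upper face of the rocker's far half, 11.5 mm from its pivot: where to press it on. The rocker cap is 24 mm wide and 36 mm long (18 mm each side of its pivot, up and down the slope); its pivot is 8 mm above the panel. The point moves with the rocker
- sel_black (a joint): Travel of the black lamp selector, m: 0 standing out, 0.007 pushed in. A push of about 4 N moves it; it stays as far in as it is pushed and does not come out again
- sel_black_top (a point): Centre of the top face of the black-capped push button that selects the black-light lamps: a round cap 25 mm across that stands 14 mm out of the panel (7 mm when in), in a steel bezel 33 mm across; its z axis points straight out of the panel. The three selectors are 50 mm apart
- sel_blue (a joint): Travel of the blue lamp selector, m: 0 standing out, 0.007 pushed in. A push of about 4 N moves it; it stays as far in as it is pushed and does not come out again
- sel_blue_top (a point): Centre of the top face of the blue-capped push button that selects the blue-light lamps: a round cap 25 mm across that stands 14 mm out of the panel (7 mm when in), in a steel bezel 33 mm across; its z axis points straight out of the panel. The three selectors are 50 mm apart
- sel_white (a joint): Travel of the white lamp selector, m: 0 standing out, 0.007 pushed in. A push of about 4 N moves it; it stays as far in as it is pushed and does not come out again
- sel_white_top (a point): Centre of the top face of the white-capped push button that selects the white-light lamps: a round cap 25 mm across that stands 14 mm out of the panel (7 mm when in), in a steel bezel 33 mm across; its z axis points straight out of the panel. The three selectors are 50 mm apart
- start (a joint): Travel of the green start button, m: 0 out, 0.006 fully in. Spring return: it takes about 4.5 N to push it fully in, and it comes back when let go
- start_top (a point): Centre of the top face of the green start button: a round cap 26 mm across that stands 12 mm out of the panel; its z axis points straight out of the panel
- stop (a joint): Travel of the red stop button, m: 0 out, 0.006 in. Spring return
- stop_top (a point): Centre of the top of the red stop mushroom, 40 mm across, standing 22 mm out of the panel on a yellow collar; its z axis points straight out of the panel. 55 mm from the start button
- glue: Small amber glue bottle, 34 mm across, 72 mm tall, standing on the bench close in front of the panel. Origin: centre of its underside
- tweezers: Steel tweezers, 125 mm long, lying on the bench in front of the panel. Origin: mid-length, underside
- can: White and green spray can with a blue button, 66 mm across, 200 mm tall, standing to the chamber's left. Origin: centre of its underside
- jar: Clear jar with a white cap, 56 mm across, 55 mm tall, to the chamber's right. Origin: centre of its underside
- tape: Roll of cream tape lying flat, 76 mm across, 18 mm high, to the chamber's right. Origin: centre of its underside
- driver: Screwdriver with a red handle, 170 mm long, lying on the bench to the left. Origin: on its length, underside
- pliers: Pliers with orange grips, 160 mm long, lying on the bench to the right. Origin: near mid-length, underside

How it is judged:
On the way, in this order (a step that is already met when the one before it is completed fails the run):
1. the lid is pushed fully shut (value of joint lid below 0.03 rad), for 0.1 s.
2. the mains rocker is tipped to on (value of joint mains above 0.3 rad), for 0.05 s.
3. the blue lamp selector is pushed in (value of joint sel_blue above 0.005 m), for 0.05 s.
4. the green start button is pressed in (value of joint start above 0.004 m and value of joint lid below 0.03 rad and value of joint mains above 0.3 rad and value of joint sel_blue above 0.005 m), for 0.05 s.
At the end, for the whole second after the job is handed in: The lid is shut (within 0.03 rad), the mains rocker is on (above 0.30 rad), the blue selector is in (more than 5 mm of 7), the start button has been pressed (more than 4 mm) and is back out (within 1 mm); the black and white selectors and the stop are out (value of joint lid below 0.03 rad and value of joint mains above 0.3 rad and value of joint sel_blue above 0.005 m and value of joint each of start, stop below 0.001 m and value of joint each of sel_black, sel_white below 0.003 m); the robot touches nothing.
It fails at once if the mains was switched on, or the blue selector pushed in, while the lid was open or the mains off ((value of joint mains above 0.25 rad and value of joint lid above 0.05 rad) or (value of joint sel_blue above 0.0035 m and (value of joint lid above 0.05 rad or value of joint mains below 0.15 rad))).
It fails at once if start was pressed before the lid was shut, the mains on and the blue selector in (value of joint start above 0.003 m and (value of joint lid above 0.05 rad or value of joint mains below 0.15 rad or value of joint sel_blue below 0.0035 m)).
It fails at once if the black or white selector or the red stop was pressed (value of joint any of sel_black, sel_white above 0.0035 m or value of joint stop above 0.003 m).
It fails at once if the lid was lifted further open (value of joint lid above 0.85 rad).
It fails at once if a loose thing on the bench was picked up, pushed more than 2 cm or knocked over (distance of any of glue, can, jar, tape, tweezers, driver, pliers from where it was at the start of the episode above 0.02 m or angle between any of glue, can, jar's own z axis and vertical above 0.3 rad).
It also fails if it takes over 48 s, if anything falls off the work surface, if the arm or the gripper's body presses on something with over 40 N, if the wrist force passes 120 N, or if a joint passes its speed limit or range.

## Working session

There is one attempt and no reset: what is moved stays moved. The work goes in short steps, Python scripts to look and compute and a tool call to move; the robot and the scene stay as the last step left them, time stands still between calls to the robot, and variables do not carry over. Pictures are saved under pics/ and viewed, on a budget of 10 in all, crops included, one or two more only if the job needs it, and the job is handed in when it is done.

Besides the shell and the picture viewer there is one more tool, called by a JSON object that holds its "fn" and its "kwargs". step_arm: Moves the arm, as the interface text tells. Its arguments: {"type":"object","properties":{"motion":{"type":"array"},"newtons":{"type":"number"}},"required":["motion"]}

```bash
mkdir -p pics; cat > h.py <<'E'
from workcell import *
import numpy as np, cv2
def w(cam,p):
    T=np.array(get_calibration(cam)["world_from_camera"]); return T[:3,:3]@np.array(p)+T[:3,3]
def find(cam,n):
    return [(round(d["score"],2),w(cam,d["xyz"]).round(4).tolist()) for d in spot_in(cam,n)[:2]]
E
python3 - <<'E'
from h import *
a,_=read_camera("scene");b,_=read_camera("top")
cv2.imwrite("pics/1.png",cv2.resize(np.vstack([a,b]),(448,600)) if 0 else a);cv2.imwrite("pics/2.png",b)
for c in("scene","top"):
    for n in "panel chamber mains_press sel_black_top sel_blue_top sel_white_top start_top stop_top lid_rim glue can".split():
        try: print(c,n,find(c,n))
        except Exception as e: print(c,n,e)
s=read_state();print(s)
E
```

```text
scene panel [(0.61, [0.4553, -0.0366, 0.0666])]
scene chamber [(0.94, [0.5646, -0.1038, 0.0911]), (0.19, [0.4625, -0.1786, 0.0918])]
scene mains_press [(0.49, [0.4939, 0.0922, 0.077])]
scene sel_black_top [(0.44, [0.4783, -0.0709, 0.0799])]
scene sel_blue_top [(0.52, [0.4823, -0.0204, 0.0884])]
scene sel_white_top [(0.52, [0.4857, 0.0288, 0.0841]), (0.25, [0.3263, -0.3023, 0.0074])]
scene start_top [(0.46, [0.4688, -0.1237, 0.0793])]
scene stop_top [(0.73, [0.4628, -0.1804, 0.0888]), (0.28, [0.4801, -0.0183, 0.0838])]
scene lid_rim [(0.77, [0.6254, -0.0876, 0.1896]), (0.19, [0.4613, -0.1777, 0.0905])]
scene glue [(0.62, [0.375, -0.0166, 0.0428])]
scene can [(0.73, [0.5808, 0.2174, 0.1213])]
top panel [(0.59, [0.4562, -0.0309, 0.0617])]
top chamber [(0.75, [0.5721, -0.0529, 0.1535]), (0.57, [0.4869, -0.014, 0.0871])]
top mains_press [(0.53, [0.498, 0.0967, 0.0809])]
top sel_black_top [(0.45, [0.476, -0.0626, 0.0864])]
top sel_blue_top []
top sel_white_top [(0.39, [0.4911, 0.035, 0.0823])]
top start_top [(0.43, [0.4757, -0.1154, 0.0835])]
top stop_top [(0.61, [0.4659, -0.1701, 0.0967]), (0.57, [0.3274, -0.3144, 0.0109])]
top lid_rim [(0.79, [0.6262, -0.0574, 0.193])]
top glue [(0.74, [0.3848, -0.0028, 0.049])]
top can [(0.72, [0.5785, 0.2242, 0.1713])]
{'time': 1.2, 'q': array([ 1.08711797e+00,  2.63901760e-01,  1.60397408e+00,  3.05754511e-05,
        1.27370832e+00, -3.69067036e-02]), 'joint_vel': array([-0.00053634, -0.00085025, -0.00144501,  0.00049758, -0.0015493 ,
       -0.00068986]), 'joint_torque': array([ 7.27845181e-04, -5.15071249e+01, -3.67724454e+01,  1.55207049e-04,
        1.04161310e-03, -1.50669177e-05]), 'tool_pos': array([0.29163768, 0.60875261, 0.25329255]), 'tcp_rot': array([-6.95973085e-01, -3.06350487e+00, -2.46978079e-05]), 'wrist_force': array([-0.07301239, -0.01448625, -0.66140045]), 'torque': array([0.00622861, 0.03240022, 0.02025761]), 'width': 0.9985309584619622}
```

View pics/1.png

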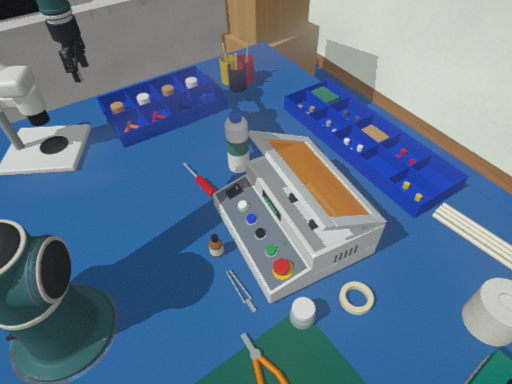

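View pics/2.png

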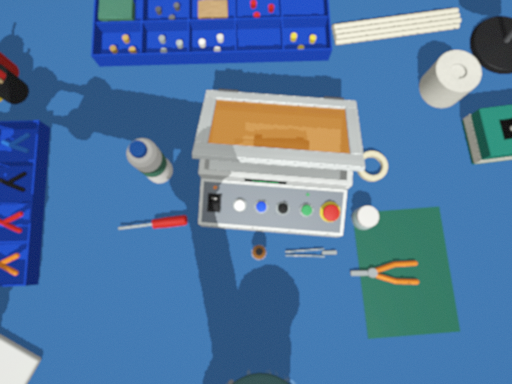

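White is at (240,205), blue at (262,207), black at (283,208), green at (306,210) and red at (330,212) in the top view. The rocker is at (214,203). The row runs rocker, white, blue, black, green, red from the left. The lid stands open, and the glue bottle and tweezers are just in front of the panel.

```bash
cat >> h.py <<'E'
from scipy.optimize import least_squares
from scipy.spatial.transform import Rotation as R
# panel-frame positions (x,y,height)
CT={"mains_press":(10.6e-3,.135,.0125+.002),"sel_white_top":(0,.075,.014),"sel_blue_top":(0,.025,.014),"sel_black_top":(0,-.025,.014),"start_top":(0,-.08,.012),"stop_top":(0,-.135,.022)}
P=np.deg2rad(16)
def rot(yaw): return (R.from_euler('z',yaw)*R.from_euler('y',-P)).as_matrix()
def fitpanel(obs):
    f=lambda v:np.concatenate([(v[:3]+rot(v[3])@np.array(CT[n])-p)for n,p in obs])
    s=least_squares(f,[.45,-.03,.07,-.11],loss='soft_l1',f_scale=.003); return s.x,f(s.x).reshape(-1,3)
def cloud(cam,d):
    c=get_calibration(cam);K=np.array(c["K"]);T=np.array(c["world_from_camera"])
    v,u=np.mgrid[:d.shape[0],:d.shape[1]]
    p=np.stack([(u-K[0,2])/K[0,0]*d,(v-K[1,2])/K[1,1]*d,d],-1)
    return p@T[:3,:3].T+T[:3,3]
E
python3 - <<'E'
from h import *
allobs=[]
for c in("scene","top"):
    im,d=read_camera(c);C=cloud(c,d);obs=[]
    for n in CT:
        s=find(c,n)
        if s: obs.append((n,np.array(s[0][1])))
    v,r=fitpanel(obs);print(c,v.round(4));print((r*1000).round(1).tolist())
    yaw=v[3];ex=np.array([np.cos(yaw),np.sin(yaw)]);ey=np.array([-ex[1],ex[0]])
    # chamber-frame coords relative to panel pt, near mid width
    Q=C-v[:3];X=Q[...,:2]@ex;Y=Q[...,:2]@ey;Z=C[...,2]
    m=(d>0)&(abs(Y)<.155)&(X>-.08)&(X<.32)&(Z>.01)
    for a in np.arange(-.08,.32,.01):
        k=m&(X>=a)&(X<a+.01)
        if k.sum()>5: print(round(a,2),k.sum(),np.percentile(Z[k],[10,50,90]).round(3))
    reg=regions_of(c,"lid_rim")
    if reg:
        g=reg[0]["region"]&(d>0);p=np.c_[X[g],Y[g],Z[g]];print("lid",len(p),np.percentile(p,[2,50,98],axis=0).round(3).tolist())
E
```

```text
scene [ 0.4793 -0.0438  0.0652 -0.0732]
[[-0.3, -3.3, 4.8], [0.3, 3.3, -4.8]]
-0.06 267 [0.018 0.04  0.055]
-0.05 600 [0.026 0.056 0.059]
-0.04 457 [0.058 0.06  0.063]
-0.03 481 [0.061 0.063 0.067]
-0.02 492 [0.064 0.067 0.088]
-0.01 499 [0.067 0.074 0.091]
-0.0 415 [0.071 0.078 0.093]
0.01 383 [0.073 0.076 0.084]
0.02 423 [0.076 0.078 0.08 ]
0.03 447 [0.078 0.08  0.083]
0.04 436 [0.081 0.083 0.085]
0.05 1107 [0.084 0.109 0.13 ]
0.06 665 [0.129 0.22  0.229]
0.07 470 [0.224 0.229 0.231]
0.08 321 [0.222 0.225 0.228]
0.09 351 [0.058 0.22  0.223]
0.1 508 [0.056 0.058 0.216]
0.11 612 [0.056 0.061 0.207]
0.12 667 [0.056 0.072 0.202]
0.13 588 [0.056 0.081 0.197]
0.14 488 [0.056 0.187 0.192]
0.15 341 [0.057 0.184 0.188]
0.16 311 [0.057 0.179 0.183]
0.17 308 [0.058 0.175 0.178]
0.18 293 [0.058 0.169 0.173]
0.19 281 [0.058 0.165 0.168]
0.2 265 [0.155 0.159 0.163]
0.21 263 [0.15  0.154 0.158]
0.22 361 [0.149 0.151 0.154]
0.23 260 [0.145 0.149 0.152]
0.24 210 [0.142 0.144 0.147]
0.25 43 [0.141 0.143 0.144]
lid 6246 [[0.065, -0.171, 0.142], [0.147, -0.034, 0.189], [0.247, 0.16, 0.231]]
top [ 0.48
[... 461 characters left out ...]
86 0.112]
0.05 1079 [0.086 0.122 0.133]
0.06 963 [0.131 0.226 0.233]
0.07 739 [0.227 0.23  0.233]
0.08 1053 [0.058 0.224 0.228]
0.09 1103 [0.058 0.211 0.223]
0.1 893 [0.058 0.208 0.213]
0.11 606 [0.202 0.206 0.209]
0.12 584 [0.197 0.201 0.204]
0.13 558 [0.193 0.196 0.2  ]
0.14 550 [0.188 0.191 0.194]
0.15 540 [0.183 0.186 0.19 ]
0.16 526 [0.177 0.181 0.184]
0.17 513 [0.173 0.176 0.179]
0.18 496 [0.167 0.171 0.174]
0.19 492 [0.162 0.166 0.17 ]
0.2 476 [0.157 0.161 0.164]
0.21 487 [0.152 0.155 0.159]
0.22 561 [0.151 0.154 0.156]
0.23 444 [0.147 0.15  0.154]
0.24 339 [0.144 0.146 0.149]
0.25 50 [0.143 0.145 0.147]
lid 11279 [[0.064, -0.168, 0.146], [0.144, -0.006, 0.192], [0.242, 0.157, 0.233]]
```

{"fn": "step_arm", "kwargs": {"motion": [[[0,0.015,-0.04,0.03,0,0,3],[0,0.035,-0.09,0.06,0,0,6],[0,0.055,-0.14,0.067,0,0,9],[0,0.075,-0.19,0.067,0,0,12],[0,0.1,-0.24,0.067,0,0,15],[0,0.12,-0.29,0.067,0,0,18],[0,0.14,-0.34,0.067,0,0,21],[0,0.16,-0.39,0.067,0,0,24]]]}}

```text
time: 3.0
tool_pos: [0.452, 0.2171, 0.3206]
tcp_rot: [0.041, 3.14, 0.001]
wrist_force: [1.7, -0.4, -0.5]
width: -0.003
```

{"fn": "step_arm", "kwargs": {"motion": [[[0,0.02,-0.05,0,0,0,1],[0,0.04,-0.1,0,0,0,2],[0,0.06,-0.15,0,0,0,3],[0,0.08,-0.2,0,0,0,4],[0,0.1,-0.24,0,0,0,5],[0,0.112,-0.264,0,0,0,5.6],[0,0.112,-0.264,-0.03,0,0,5.6],[0,0.112,-0.264,-0.06,0,0,5.6]]]}}

```text
time: 4.0
tool_pos: [0.5646, -0.0477, 0.2605]
tcp_rot: [-0.111, 3.137, 0.0]
wrist_force: [-1.2, -0.8, -0.3]
width: -0.004
```

{"fn": "step_arm", "kwargs": {"motion": [[[0,0,0,-0.012,0,0,0],[0,-0.003,0,-0.024,0,0,0],[0,-0.007,0,-0.036,0,0,0],[0,-0.01,0,-0.048,0,0,0],[0,-0.012,0.001,-0.06,0,0,0],[0,-0.014,0.001,-0.072,0,0,0],[0,-0.016,0.001,-0.082,0,0,0],[0,-0.017,0.001,-0.09,0,0,0]]]}}

```text
time: 5.0
tool_pos: [0.5479, -0.0465, 0.1699]
tcp_rot: [-0.11, 3.136, 0.001]
wrist_force: [1.5, 1.5, 2.1]
width: 0.002
```

{"fn": "step_arm", "kwargs": {"motion": [[[0,0,0,-0.001,0,0,0],[0,0,0,-0.002,0,0,0],[0,0,0,-0.003,0,0,0],[0,0,0,-0.004,0,0,0],[0,0,0,-0.005,0,0,0],[0,0,0,-0.006,0,0,0],[0,0,0,-0.007,0,0,0],[0,0,0,-0.007,0,0,0]]]}}

```text
time: 6.0
tool_pos: [0.548, -0.0466, 0.166]
tcp_rot: [-0.111, 3.136, 0.0]
wrist_force: [-8.1, 1.0, 16.7]
width: -0.0
```

{"fn": "step_arm", "kwargs": {"motion": [[[0,0,0,0.03,0,0,0],[0,-0.02,0.002,0.06,0,-3,0],[0,-0.05,0.004,0.08,0,-8,0],[0,-0.08,0.007,0.092,-0.8,-12,0],[0,-0.1,0.01,0.092,-1.15,-16,0],[0,-0.12,0.01,0.092,-1.15,-16,0],[0,-0.12,0.01,0.092,-1.15,-16,0],[0,-0.12,0.01,0.092,-1.15,-16,0]]]}}

```text
time: 7.0
tool_pos: [0.4288, -0.0368, 0.2584]
tcp_rot: [-0.101, 2.856, -0.043]
wrist_force: [0.4, 0.2, 0.1]
width: 0.005
```

```bash
python3 - <<'E'
from h import *
c="wrist"
s=read_state();print(s["tool_pos"].round(4),s["tcp_rot"].round(4),R.from_rotvec(s["tcp_rot"]).as_matrix().round(3).tolist(),s["wrist_force"].round(1))
im,d=read_camera(c);cv2.imwrite("pics/3.png",im)
obs=[]
for n in CT:
    q=find(c,n);print(n,q)
    if q and q[0][0]>.3: obs.append((n,np.array(q[0][1])))
v,r=fitpanel(obs);print(v.round(4),(r*1000).round(1).tolist())
im,d=read_camera("top");C=cloud("top",d)
g=regions_of("top","lid_rim")[0]["region"]&(d>0);print("lid z",np.percentile(C[g][:,2],[2,50,98]).round(3))
E
```

```text
[ 0.4288 -0.0368  0.2584] [-0.1007  2.8562 -0.0433] [[-0.958, -0.065, 0.28], [-0.073, 0.997, -0.02], [-0.278, -0.039, -0.96]] [0.4 0.2 0.1]
mains_press [(0.78, [0.4967, 0.0912, 0.0732])]
sel_white_top [(0.62, [0.4829, 0.034, 0.0827]), (0.59, [0.3697, -0.0102, 0.0521])]
sel_blue_top [(0.85, [0.4835, -0.0162, 0.086]), (0.75, [0.4802, 0.0325, 0.0843])]
sel_black_top [(0.75, [0.472, -0.0685, 0.0842])]
start_top [(0.77, [0.4712, -0.1179, 0.0842]), (0.51, [0.4533, -0.0346, 0.0631])]
stop_top [(0.93, [0.46, -0.1761, 0.0884])]
[ 0.4799 -0.0417  0.0697 -0.0909] [[1.6, 0.9, 13.3], [-0.1, -0.7, 0.4], [-5.2, -0.3, -2.9], [1.7, 2.2, -1.1], [-1.9, -3.2, -3.0], [1.6, 0.5, 2.4]]
lid z [0.139 0.143 0.148]
```

View pics/3.png

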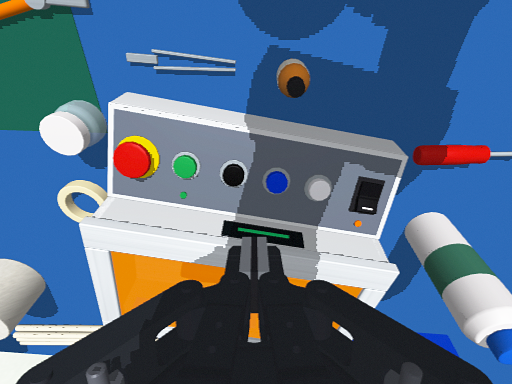

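The lid is shut: its top reads 143 mm, and it stopped the push at 17 N. In the wrist picture red is at (133,160), green (185,166), black (233,175), blue (277,182), white (319,188) and the rocker (367,196). The tool's yaw is about 9° off the row, so I'll refine the panel fit and correct it.

```bash
python3 - <<'E'
from h import *
c="wrist"
im,d=read_camera(c);C=cloud(c,d);obs=[]
for n in CT:
    if n=="mains_press":continue
    q=[x for x in regions_of(c,n)]
    g=q[0]["region"]&(d>0);p=C[g]
    zt=np.percentile(p[:,2],90); 
    m=np.median(p,axis=0);print(n,g.sum(),np.argwhere(g).mean(0).round(0)[::-1],m.round(4))
    obs.append((n,m))
v,r=fitpanel(obs);print(v.round(4),(r*1000).round(1).tolist())
# panel plane directly
A=rot(v[3]);Q=(C-v[:3])@A
k=(d>0)&(abs(Q[...,0])<.035)&(abs(Q[...,1])<.15)&(abs(Q[...,2])<.006)
h=Q[k];M=np.c_[h[:,:2],np.ones(len(h))];co=np.linalg.lstsq(M,h[:,2],rcond=None)[0];print("plane slope/off",co.round(4),k.sum())
# front and side edges of panel, chamber yaw
k=(d>0)&(abs(Q[...,2])<.006)&(abs(Q[...,0])<.07)
for y in np.arange(-.15,.16,.05):
    kk=k&(abs(Q[...,1]-y)<.01);print(round(y,2),np.percentile(Q[kk][:,0],[1,99]).round(4),end=' ')
for x in(-.035,.035):
    kk=k&(abs(Q[...,0]-x)<.006);print('x',x,np.percentile(Q[kk][:,1],[.5,99.5]).round(4))
E
```

```text
sel_white_top 404 [318. 189.] [0.4854 0.0327 0.0829]
sel_blue_top 351 [276. 183.] [ 0.4803 -0.0163  0.0832]
sel_black_top 424 [232. 176.] [ 0.4754 -0.0658  0.083 ]
start_top 436 [184. 167.] [ 0.4702 -0.1195  0.0814]
stop_top 1018 [131. 160.] [ 0.4615 -0.1732  0.091 ]
[ 0.4817 -0.041   0.0697 -0.1047] [[0.2, 1.3, 0.3], [0.2, 0.6, -0.1], [-0.2, 0.3, 0.2], [-0.2, -0.8, -0.2], [0.1, -1.5, -0.1]]
plane slope/off [-0.0015 -0.0013  0.0012] 12098
-0.15 [-0.0543  0.0575] -0.1 [-0.054   0.0572] -0.05 [-0.0538  0.0575] 0.0 [-0.0538  0.0575] 0.05 [-0.0538  0.0575] 0.1 [-0.0536  0.0575] 0.15 [-0.0537  0.0578] x -0.035 [-0.1668  0.167 ]
x 0.035 [-0.1672  0.1669]
```

```bash
cat >> h.py <<'E'
V=np.array([.4817,-.041,.0697]);A=rot(-.1047)
RT=A@np.diag([-1,1,-1.])
def tcp(x,y,h): return V+A@np.array([x,y,h+.022])   # tip height h above panel
def go(x,y,h):
    s=read_state();R0=R.from_rotvec(s["tcp_rot"]).as_matrix()
    print((x,y,h),"d",(tcp(x,y,h)-s["tool_pos"]).round(4),"turn",np.rad2deg(R.from_matrix(RT@R0.T).as_rotvec()).round(2))
E
python3 - <<'E'
from h import *
print(A.T@ (read_state()["tool_pos"]-V))
go(.013,.135,.04);go(.013,.135,.018);print("n",A[:,2],"ex",A[:,0])
E
```

```text
[ 6.89844583e-05 -1.26940165e-03  1.95808943e-01]
(0.013, 0.135, 0.04) d [ 0.0633  0.1304 -0.1251] turn [ 2.25  0.04 -9.73]
(0.013, 0.135, 0.018) d [ 0.0693  0.1297 -0.1462] turn [ 2.25  0.04 -9.73]
n [-0.27412795  0.02880653  0.9612617 ] ex [ 0.95599779 -0.10046032  0.27563736]
```

{"fn": "step_arm", "kwargs": {"motion": [[[0,0.01,0.03,-0.01,0.5,0,-2.5],[0,0.025,0.065,-0.03,1,0,-5],[0,0.045,0.1,-0.06,1.5,0,-7.5],[0,0.063,0.13,-0.09,2.25,0,-9.7],[0,0.063,0.13,-0.115,2.25,0,-9.7],[0,0.063,0.13,-0.125,2.25,0,-9.7],[0,0.068,0.13,-0.142,2.25,0,-9.7],[0,0.068,0.13,-0.142,2.25,0,-9.7]]]}}

```text
time: 8.75
tool_pos: [0.4953, 0.0928, 0.1153]
tcp_rot: [0.15, 2.86, -0.022]
wrist_force: [0.9, -0.3, 0.3]
width: -0.001
```

```bash
python3 - <<'E'
from h import *
im,d=read_camera("wrist");cv2.imwrite("pics/4.png",im)
s=read_state();print((A.T@(s["tool_pos"]-V)).round(4),s["wrist_force"].round(1));go(.013,.135,.008)
E
```

```text
[0.0129 0.1347 0.0446] [-0.3 -0.1  0.2]
(0.013, 0.135, 0.008) d [ 0.0041 -0.0001 -0.014 ] turn [0.01 0.03 0.02]
```

View pics/4.png

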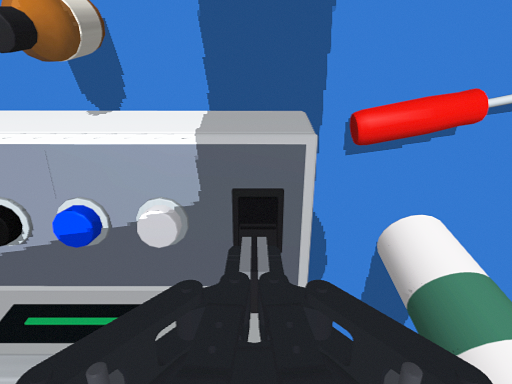

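The fingertips at (258,240) are centred over the rocker's far half and the tool is square to the panel. Next I'll press along the panel normal.

{"fn": "step_arm", "kwargs": {"motion": [[[0,0.001,0,-0.003,0,0,0],[0,0.002,0,-0.006,0,0,0],[0,0.0025,0,-0.008,0,0,0],[0,0.003,0,-0.01,0,0,0],[0,0.0035,0,-0.012,0,0,0],[0,0.004,0,-0.0135,0,0,0],[0,0.0042,0,-0.0145,0,0,0],[0,0.0042,0,-0.0145,0,0,0]]]}}

```text
time: 9.8
tool_pos: [0.5006, 0.0931, 0.102]
tcp_rot: [0.15, 2.857, -0.021]
wrist_force: [0.8, 0.5, 4.3]
width: 0.001
```

```bash
python3 - <<'E'
from h import *
s=read_state();print((A.T@(s["tool_pos"]-V)).round(4),s["wrist_force"].round(1))
E
```

```text
[0.0135 0.1354 0.0297] [0.8 0.5 4.3]
```

{"fn": "step_arm", "kwargs": {"motion": [[[0,0.0003,0,-0.001,0,0,0],[0,0.0006,0,-0.002,0,0,0],[0,0.0009,0,-0.003,0,0,0],[0,0.001,0,-0.004,0,0,0],[0,0.001,0,-0.004,0,0,0],[0,0.001,0,-0.004,0,0,0],[0,0.001,0,-0.004,0,0,0],[0,0.001,0,-0.004,0,0,0]]]}}

```text
time: 10.8
tool_pos: [0.5009, 0.0932, 0.1015]
tcp_rot: [0.151, 2.859, -0.022]
wrist_force: [-23.9, -1.7, 40.5]
width: -0.004
```

```bash
python3 - <<'E'
from h import *
s=read_state();print((A.T@(s["tool_pos"]-V)).round(4),s["wrist_force"].round(1))
E
```

```text
[0.0136 0.1355 0.0292] [-23.9  -1.7  40.5]
```

```bash
python3 - <<'E'
from h import *
go(.0136,.1355,.035);go(0,.025,.035);go(0,.025,.020)
E
```

```text
(0.0136, 0.1355, 0.035) d [-0.0077  0.0008  0.0267] turn [ 0.02 -0.01  0.05]
(0, 0.025, 0.035) d [-0.0322 -0.1077  0.0229] turn [ 0.02 -0.01  0.05]
(0, 0.025, 0.02) d [-0.0281 -0.1082  0.0085] turn [ 0.02 -0.01  0.05]
```

{"fn": "step_arm", "kwargs": {"motion": [[[0,-0.003,0,0.012,0,0,0],[0,-0.008,0.001,0.027,0,0,0],[0,-0.016,-0.03,0.027,0,0,0],[0,-0.024,-0.07,0.025,0,0,0],[0,-0.032,-0.108,0.023,0,0,0],[0,-0.032,-0.108,0.023,0,0,0],[0,-0.032,-0.108,0.023,0,0,0],[0,-0.028,-0.108,0.0085,0,0,0]]]}}

```text
time: 11.8
tool_pos: [0.4742, -0.014, 0.1108]
tcp_rot: [0.149, 2.856, -0.021]
wrist_force: [0.8, 0.7, 0.3]
width: -0.001
```

```bash
python3 - <<'E'
from h import *
im,d=read_camera("wrist");cv2.imwrite("pics/5.png",im)
s=read_state();print((A.T@(s["tool_pos"]-V)).round(4),s["wrist_force"].round(1));go(0,.025,.0055)
E
```

```text
[-0.0009  0.0261  0.04  ] [-0.3  0.1 -0.9]
(0, 0.025, 0.0055) d [ 0.0042 -0.0015 -0.0118] turn [ 0.   -0.1  -0.02]
```

View pics/5.png

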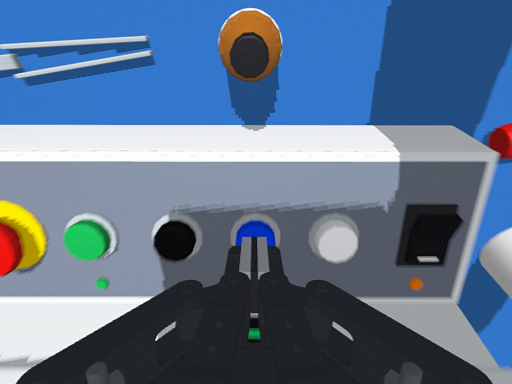

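The fingertips at (255,240) are on the blue cap. The rocker at (432,235) now has its near half up, so the mains is on. I'll press blue.

{"fn": "step_arm", "kwargs": {"motion": [[[0,0.0015,-0.0005,-0.003,0,0,0],[0,0.002,-0.001,-0.005,0,0,0],[0,0.003,-0.001,-0.007,0,0,0],[0,0.0035,-0.0015,-0.009,0,0,0],[0,0.004,-0.0015,-0.011,0,0,0],[0,0.0044,-0.0015,-0.0125,0,0,0],[0,0.0047,-0.0015,-0.0135,0,0,0],[0,0.0047,-0.0015,-0.0135,0,0,0]]]}}

```text
time: 12.85
tool_pos: [0.4771, -0.0153, 0.0969]
tcp_rot: [0.149, 2.862, -0.021]
wrist_force: [-20.6, 3.1, 30.0]
width: 0.001
```

```bash
python3 - <<'E'
from h import *
s=read_state();print((A.T@(s["tool_pos"]-V)).round(4),s["wrist_force"].round(1))
go(0,.025,.035);go(0,-.08,.035);go(0,-.08,.020)
E
```

```text
[0.0005 0.0251 0.0282] [-20.6   3.1  30. ]
(0, 0.025, 0.035) d [-0.0084  0.0008  0.0276] turn [-0.01 -0.16 -0.02]
(0, -0.08, 0.035) d [-0.0193 -0.1036  0.0276] turn [-0.01 -0.16 -0.02]
(0, -0.08, 0.02) d [-0.0152 -0.1041  0.0132] turn [-0.01 -0.16 -0.02]
```

{"fn": "step_arm", "kwargs": {"motion": [[[0,-0.003,0,0.012,0,0,0],[0,-0.008,0.001,0.028,0,0,0],[0,-0.012,-0.03,0.028,0,0,0],[0,-0.016,-0.07,0.028,0,0,0],[0,-0.019,-0.1036,0.028,0,0,0],[0,-0.019,-0.1036,0.028,0,0,0],[0,-0.019,-0.1036,0.028,0,0,0],[0,-0.015,-0.104,0.013,0,0,0]]]}}

```text
time: 13.85
tool_pos: [0.4632, -0.119, 0.1109]
tcp_rot: [0.148, 2.859, -0.022]
wrist_force: [0.0, 0.1, 0.1]
width: 0.0
```

```bash
python3 - <<'E'
from h import *
im,d=read_camera("wrist");cv2.imwrite("pics/6.png",im)
s=read_state();print((A.T@(s["tool_pos"]-V)).round(4),s["wrist_force"].round(1));go(0,-.08,.005)
E
```

```text
[-0.0007 -0.0789  0.0403] [-1.  -0.1 -1. ]
(0, -0.08, 0.005) d [ 0.0042 -0.0016 -0.0126] turn [-0.03 -0.24 -0.09]
```

View pics/6.png

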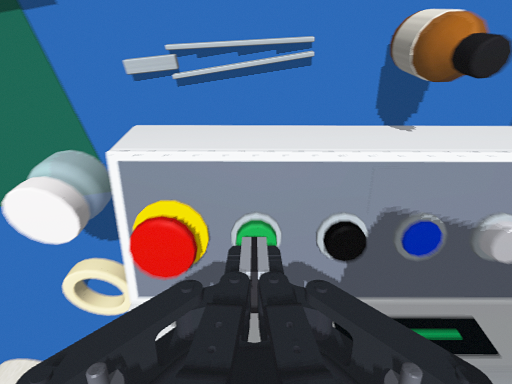

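The fingertips are centred on green at (257,238), clear of red at (165,245). Blue at (423,238) sits low in its bezel. I'll press start.

{"fn": "step_arm", "kwargs": {"motion": [[[0,0.0015,-0.0005,-0.003,0,0,0],[0,0.002,-0.001,-0.006,0,0,0],[0,0.003,-0.0015,-0.009,0,0,0],[0,0.0035,-0.0015,-0.011,0,0,0],[0,0.004,-0.0015,-0.0125,0,0,0],[0,0.0044,-0.0015,-0.0135,0,0,0],[0,0.0046,-0.0015,-0.0142,0,0,0],[0,0.0046,-0.0015,-0.0142,0,0,0]]]}}

```text
time: 14.9
tool_pos: [0.466, -0.1195, 0.096]
tcp_rot: [0.147, 2.864, -0.019]
wrist_force: [-16.2, 5.2, 25.3]
width: -0.001
```

```bash
python3 - <<'E'
from h import *
s=read_state();print((A.T@(s["tool_pos"]-V)).round(4),s["wrist_force"].round(1))
E
```

```text
[ 0.0001 -0.0797  0.0273] [-16.2   5.2  25.3]
```

{"fn": "step_arm", "kwargs": {"motion": [[[0,-0.004,0,0.013,0,0,0],[0,-0.01,0.001,0.035,0,0,0],[0,-0.02,0.01,0.07,0,0,0],[0,-0.028,0.03,0.1,0,0,0],[0,-0.04,0.05,0.13,0,0,0],[0,-0.05,0.07,0.16,0,0,0],[0,-0.05,0.08,0.17,0,0,0],[0,-0.05,0.08,0.17,0,0,0]]]}}

```text
time: 15.9
tool_pos: [0.4166, -0.0393, 0.2664]
tcp_rot: [0.145, 2.863, -0.02]
wrist_force: [-0.4, 0.3, 0.0]
width: -0.004
```

```bash
python3 - <<'E'
from h import *
s=read_state();print(s["tool_pos"].round(3),s["wrist_force"].round(1))
im,d=read_camera("wrist");cv2.imwrite("pics/7.png",im)
Q=(cloud("wrist",d)-V)@A
for n,(x,y,h) in CT.items():
    for xx in ((.012,-.012) if n=="mains_press" else (x,)):
        k=(d>0)&(np.hypot(Q[...,0]-xx,Q[...,1]-y)<.006);print(n,xx,k.sum(),"height mm",(1e3*np.median(Q[k][:,2])).round(1),"nominal",h*1e3)
k=(d>0)&(Q[...,0]>.065)&(Q[...,0]<.085)&(abs(Q[...,1])<.16);W=Q@A.T+V;print("lid front z",np.percentile(W[k][:,2],[10,50,90]).round(4))
E
```

```text
[ 0.417 -0.039  0.266] [-0.4  0.3  0. ]
mains_press 0.012 75 height mm 7.1 nominal 14.5
mains_press -0.012 87 height mm 11.7 nominal 14.5
sel_white_top 0 74 height mm 13.0 nominal 14.0
sel_blue_top 0 1113 height mm 245.3 nominal 14.0
sel_black_top 0 79 height mm 13.0 nominal 14.0
start_top 0 79 height mm 11.1 nominal 12.0
stop_top 0 83 height mm 21.2 nominal 22.0
lid front z [0.1417 0.1425 0.1432]
```

View pics/7.png

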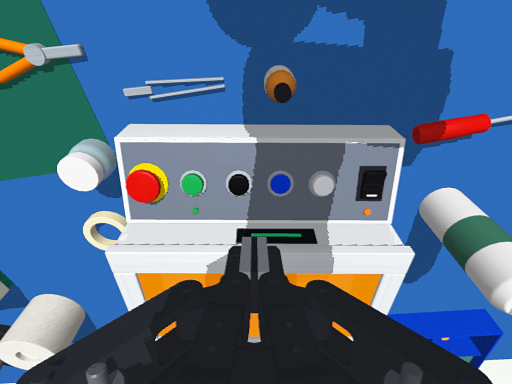

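The lid is shut, the rocker at (372,183) is on, blue at (281,183) sits low, and the other caps stand out. The blue reading picked up gripper pixels, so I'll recheck it and hand in.

```bash
python3 - <<'E'
from h import *
im,d=read_camera("wrist");Q=(cloud("wrist",d)-V)@A
k=(d>0)&(np.hypot(Q[...,0],Q[...,1]-.025)<.006)&(Q[...,2]<.05)
h=np.median(Q[k][:,2]);print(k.sum(),h)
for n in("glue","can"):
    read_camera("top");print(n,find("top",n))
if h<.0085: print(finish_job())
E
```

```text
76 0.0065463348917676675
glue [(0.59, [0.4865, -0.0117, 0.0807])]
can [(0.65, [0.5823, 0.2242, 0.1722])]
the job is handed in; nothing more can be done
None
```

I carried out all four steps in order and handed the job in at about 16 s of the 48 s allowed. `finish_job()` reports no verdict.

| Control | During the push | Last check |
|---|---|---|
| Amber lid | stopped hard at 17 N | shut, front rim at 142.5 mm (nominal 144) |
| Mains rocker | stopped hard at about 47 N | on: far half 7 mm above the panel, near half raised to about 12 mm |
| Blue selector | stopped hard at about 36 N | in: 6.5 mm high (7 mm when fully in) |
| Green start | stopped hard at about 30 N | back out: 11.1 mm (nominal 12) |
| Black and white selectors | not touched | out: 13.0 mm (nominal 14) |
| Red stop | not touched | out: 21.2 mm (nominal 22) |

Most of these final heights read about 1 mm low, which fits a small offset in the panel height I used. At the end the arm was clear of everything, with about zero force on the wrist.

- **Blue reading:** the first height check of the blue selector was spoiled by gripper pixels. I repeated it with those filtered out before handing in.
- **Glue bottle:** the last top-camera detection of the glue bottle disagreed. It gave a spot on the blue selector, which I take to be a false detection, probably because the arm hid the bottle. The last wrist picture shows the bottle upright in front of the panel.
- **Loose things:** the can was within 4 mm of its starting spot. I checked the other loose things only by eye; the tweezers, jar, tape, pliers and driver showed no sign of having moved.

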